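Mount the solar panel and click the light-bench carriage into its notch

ROBOT

A 7-joint arm with a two-finger parallel gripper is mounted at the origin on the work surface. World frame = base frame: x ahead of the robot, y to its left, z up, the work surface at z = 0. Lengths are in m, angles in rad, forces in N, time in s.
With the tool pointing down it reaches from about 0.425 to 0.875 m from the base axis. Payload 4.7 kg.
Tool frame: the origin (TCP) lies on the centre line of the jaws, within the pads' length; the fingertips stand 19 mm ahead of it and the grasp point (between the pads) is the TCP (ctrl.nose_length is the distance from the TCP to the fingertips, in m); z points along the fingers, x is the direction in which the jaws open and shut, and the axes are right-handed (so a half turn about z gives the same grasp; the last joint's range is limited). The gripper opens to 87 mm and grips with 3 to 60 N. Pads are 19 mm wide; open, the fingers measure 117 mm over their backs; the gripper's body (75 mm by 190 mm) begins 51 mm behind the grasp point.
Start: joints at [-1.275, 0.321, -0.07, 1.45, 0.023, 1.371, -0.057], TCP at [0.181, 0.624, 0.218] pointing down, gripper open.
Joint ranges: [-2.86, 2.86], [-0.3, 2.09], [-1.38, 1.24], [0.06, 2.45], [-1.56, 4.7], [0.09, 2.05], [-2.69, 2.69]. Speed limits (rad/s): [2.57, 2.57, 3.14, 3.14, 3.14, 3.14, 3.14].

INTERFACE

Orientations are given as a rotation vector (axis times angle).
In Python, from bench import ctrl gives the robot as it stands. The module is installed in compiled form; this text tells all that it offers.
- The arm moves only by the shell command python3 -m crank 'ROWS' [OPENING] [FORCE]. ROWS is a JSON object of lists of equal length, an entry for each row: "dp": the shift along the tool's x, y, z in cm, a list of three; "delta_rot": the turn, a rotation vector about the tool's x, y, z in rad, a list of three. In form: {"dp": [[x, y, z], ...], "delta_rot": [[rx, ry, rz], ...]}. A call has exactly 8 rows; each row shifts and turns the commanded pose from where the row before left it, along the tool's axes as they then stand; what a row does not reach is not made up. A row lasts 1/10 s, in which the tool goes at most 50 mm and 8.59 degrees, less where a joint would pass 70% of its speed; a pose out of reach is approached as far as the arm can. A call with a gripper value outside its range is refused whole. OPENING is the finger opening in cm, from 0 to 8.7, set as the call begins (- or left out, the last holds). The fingers move at their own pace and stop on an object; FORCE is the grip in N (left out, the last holds). Time passes only in rows, so rows that do not move let the fingers close, or fill a call up. It gives the time, the measured TCP pose, the force and the opening at its end, in the units of the state.
- ctrl.get_state(): the state, without advancing time (a new reading comes with each control period).
- ctrl.get_image(name): name is "scene" or "top"; returns the picture (400x640x3 uint8, blue, green, red); there is no depth.
- ctrl.camera_info(name): a dict with "camera_matrix" (3x3 intrinsics, pixels), "D" ([k1, k2, p1, p2, k3] as OpenCV has them; the pictures are not rectified), "xyz" and "orientation" of the camera in the world. Camera axes: x right, y down, z forward; pixel columns grow to the right and rows downward; lengths in m; the calibration is good to about 2 mm. A picture is of the moment at which its call begins. camera_info takes no time and is no camera call.
- ctrl.close_job(): hands the job in, once; it reports no verdict.
The state is a dict: "time": time; "joint_positions": joint angles; "qd": joint speeds; "joint_torque": joint torques, N m; "position": TCP position; "tool_rot": TCP orientation; "ft_force": force on the tool from outside, world axes, zero at the start; "torque": the same for the moment, N m; "grip_width": opening from 0.0 (shut) to 1.0 (fully open).
Only numpy, scipy, OpenCV 4.12 (cv2) and the standard library are available. Lean on these libraries where they do the work, as an engineer would, in place of code of your own. Each camera call takes 0.05 s, during which the arm holds its last target.

TASK

Take the small solar panel (plywood with dark cells on one face) out of its stand and push it edgewise, fully home, into the slot of the light bench's carriage, cells facing the yellow lamp, and let it go. Then take the carriage by its red handle and slide it towards the lamp until it clicks into the notch at the blue clip, without running on past it, and finish still gripping the handle with the carriage resting in the middle of the notch, its red mark at the yellow pointer. Leave the white plate in its stand and the little model car where they are.

Things in the scene. Friction and masses are not known exactly. Their poses are not given: they have to be found in the camera images.
- panel_center (a point): Centre of the solar panel, a loose upright plywood plate 70 wide (its x) x 8 thick (its y) x 75 high (its z), about 60 g. Dark cells on its +y face; the +y half of its top edge is dark too. It starts in one of the two stands, 57 of it above the stand's walls, cells to the robot's left within 0.35 rad of world +y.
- slot (a point): Centre of the slot's floor on the carriage (x across the rail away from the robot, y along the rail to the lamp, z up). Slot between plywood walls: 76 long in x, 10.4 wide in y, 22 deep; flared lips on both long sides rise to 32 above the floor (mouth about 20 wide). A panel fully home stands on the floor, its centre 37.5 above this point, 43 of it above the lips.
- handle_grip (a point): Grip point of the carriage's red handle, an upright post 18 x 18 mm, 55 high, on the carriage deck 80 mm from the slot's centre on the robot's side (-x of the slot frame); this point is on its axis 42 above the deck, 13 below its top. Same axes as the slot.
- mark (a point): Red line on the deck's far edge (45 mm in +x from the slot's centre, on the deck's top): the carriage is in the notch when this mark is level, along the rail, with the yellow pointer of the blue clip. A spring-loaded steel ball pokes out below it. Same axes as the slot.
- notch (a point): Where mark lies when the ball is in the notch of the blue clip (34 wide, yellow pointer on top, on the rail's far side). Axes as the slot. The ball climbs a bump 7 mm before the notch's centre (felt from 15 mm before, peak about 5 to 8 N, with 1.5 N of friction), drops in, and pulls a carriage left free to the centre; a like bump lies 7 mm beyond.
- carriage (a joint): Travel of the carriage along the rail in m, growing towards the yellow lamp; it starts at 0 to 0.05 and the stop at the end is 0.31. The deck is 90 mm long along the rail and its top lies 40 mm above the table. It stays where it is left.
- blank_center (a point): Centre of a loose plain white plate of the same size as the panel (70 x 8 x 75 mm), in the other stand; to be left alone.
- car_center (a point): Centre of a loose model car of plywood with four black and orange wheels, 80 x 110 x 39 high (this point is 20 above the table), on the table between robot and bench; to be left alone.
- stand_a: Plywood stand that holds the solar panel: base 94 x 60 x 8 mm, walls up to 26 high along x with a 10.4 mm slot; origin centre of its underside on the table; fixed.
- stand_b: Identical fixed stand that holds the white plate.
- lamp (a point): Middle of the yellow lamp's round face, at the far left end of the bench, 85 above the table. Same axes as the bench.
- bench: The light bench, fixed: a plywood board 100 x 540 x 12 with an aluminium rail 30 wide along its y, top 30 above the table, and at its +y end a yellow round lamp 66 across, top 118 above the table, face 225 from the origin. Origin: on the table below the middle of the rail; x points away from the robot, y towards the lamp.

How it is judged:
By the outcome, as a careful person would: the job done as asked, in the order asked, and still so for the second after the job is handed in, while the arm keeps its last pose, push and grip.
It also fails if it takes over 64 s, if anything falls off the work surface, if the arm or the gripper's body presses on something with over 40 N, if the wrist force passes 120 N, or if a joint passes its speed limit or range.

## Working session

There is one attempt and no reset: what is moved stays moved. The work goes in short steps, Python scripts to look and compute and a shell command to move; the robot and the scene stay as the last step left them, time stands still between calls to the robot, and variables do not carry over. Pictures are saved under pics/ and viewed, and the job is handed in when it is done.

```bash
mkdir -p pics; python3 - <<'E'
from bench import ctrl
import cv2
print(ctrl.get_state(), ctrl.nose_length)
for n in("scene","top"):
    cv2.imwrite(f"pics/{n}0.png",ctrl.get_image(n)); print(n,ctrl.camera_info(n))
E
```

```text
{'time': 0.0, 'joint_positions': array([-1.27490647,  0.32179831, -0.07011461,  1.45167296,  0.02258661,
        1.37078387, -0.0568919 ]), 'qd': array([-3.45517207e-04, -8.88383422e-05, -8.44276459e-04, -2.77170661e-04,
        2.45165831e-03,  1.96986175e-03, -9.42333422e-04]), 'joint_torque': array([ 5.89185788e-05, -4.91295683e+01, -4.03866330e-01, -3.12540150e+01,
       -6.39580702e-02,  4.33164428e-02,  1.60900249e-04]), 'position': array([0.1806195 , 0.62382021, 0.2167788 ]), 'tool_rot': array([ 2.51037448e+00,  1.88684092e+00, -2.28051629e-03]), 'ft_force': array([-0.31524184,  1.24037716,  0.05550498]), 'torque': array([ 0.0135089 , -0.00635979, -0.0377356 ]), 'grip_width': 0.9987703085688536} 0.019
scene {'camera_matrix': array([[402.5352339 ,   0.        , 324.58267716],
       [  0.        , 402.5352339 , 197.76702094],
       [  0.        ,   0.        ,   1.        ]]), 'D': array([0.03124951, 0.        , 0.        , 0.        , 0.        ]), 'xyz': array([ 1.2341203 , -0.45075704,  0.63426282]), 'orientation': array([-1.94562595, -1.02258872,  0.57780331])}
top {'camera_matrix': array([[416.26470927,   0.        , 321.61173225],
       [  0.        , 416.26470927, 196.37199495],
       [  0.        ,   0.        ,   1.        ]]), 'D': array([-0.08605852,  0.        ,  0.        ,  0.        ,  0.        ]), 'xyz': array([ 0.399443  , -0.00417031,  0.99917214]), 'orientation': array([-2.17169218,  2.11993437, -0.13102273])}
```

View pics/scene0.png

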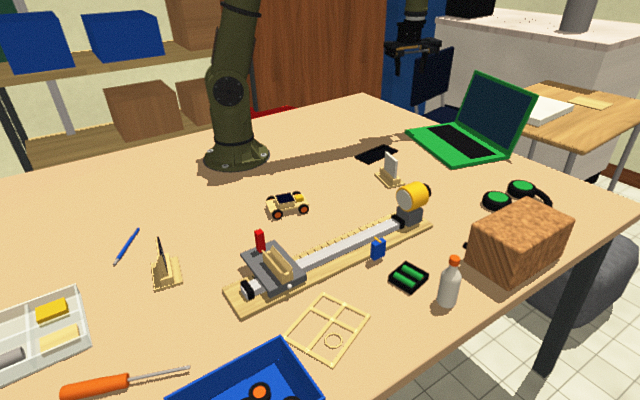

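View pics/top0.png

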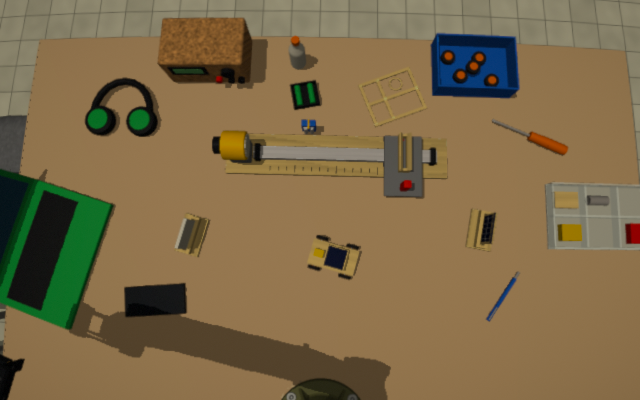

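```bash
cat > h.py <<'E'
import numpy as np, cv2
from scipy.spatial.transform import Rotation as R
from bench import ctrl
def cam(n):
    c=ctrl.camera_info(n); return c["camera_matrix"],c["D"],np.array(c["xyz"]),R.from_rotvec(c["orientation"]).as_matrix()
def ray(n,uv):
    K,D,t,Rm=cam(n); p=cv2.undistortPoints(np.array(uv,float).reshape(-1,1,2),K,D).reshape(-1,2)
    return t,(Rm@np.c_[p,np.ones(len(p))].T).T
def onz(n,uv,z):
    t,d=ray(n,uv); return t+d*((z-t[2])/d[:,2])[:,None]
def proj(n,P):
    K,D,t,Rm=cam(n); P=np.array(P,float).reshape(-1,3)
    return cv2.projectPoints(P,cv2.Rodrigues(Rm.T)[0],-Rm.T@t,K,D)[0].reshape(-1,2)
def tri(*obs):
    A=np.zeros((3,3));b=np.zeros(3)
    for n,uv in obs:
        t,d=ray(n,[uv]); d=d[0]/np.linalg.norm(d[0]); M=np.eye(3)-np.outer(d,d);A+=M;b+=M@t
    return np.linalg.solve(A,b)
def crop(src,x,y,w,h,s,dst):
    im=cv2.imread(src)[y:y+h,x:x+w]; cv2.imwrite(dst,cv2.resize(im,None,fx=s,fy=s,interpolation=cv2.INTER_CUBIC))
E
python3 - <<'E'
from h import *
crop("pics/top0.png",450,195,60,70,8,"pics/a.png")
crop("pics/top0.png",370,120,90,90,6,"pics/b.png")
crop("pics/top0.png",210,110,130,75,6,"pics/c.png")
crop("pics/scene0.png",140,225,60,75,8,"pics/d.png")
crop("pics/scene0.png",215,220,100,100,6,"pics/e.png")
crop("pics/scene0.png",350,170,100,100,6,"pics/f.png")
E
```

```text
(no output)
```

View pics/a.png

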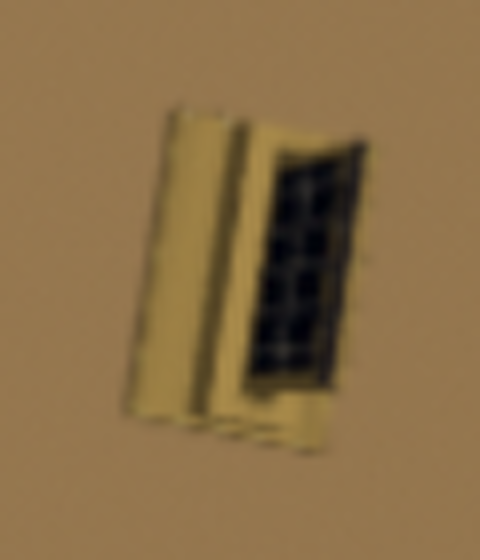

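View pics/b.png

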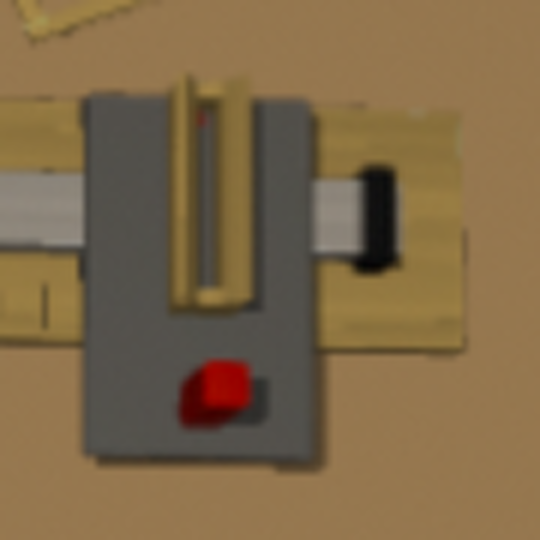

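View pics/c.png

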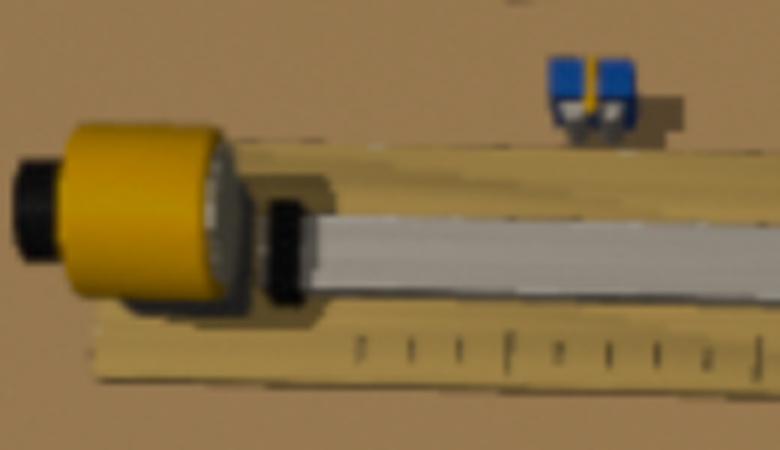

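View pics/d.png

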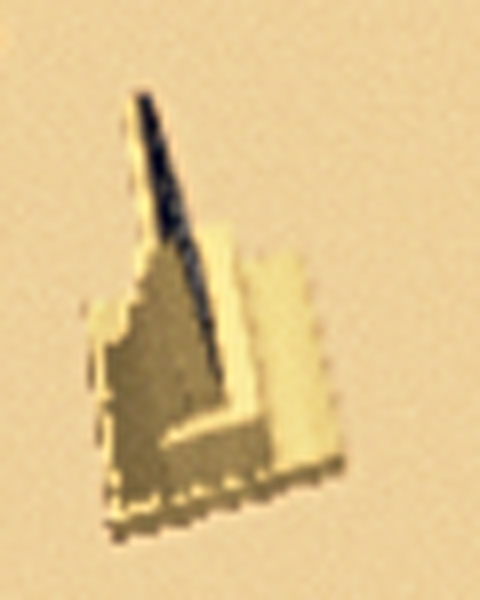

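View pics/e.png

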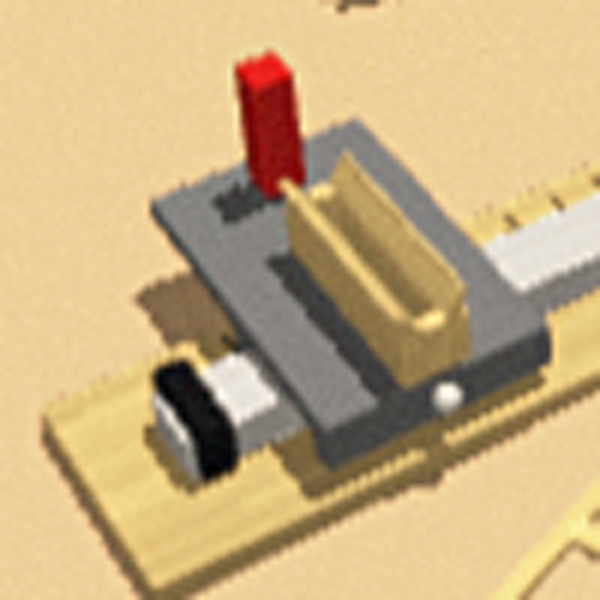

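View pics/f.png

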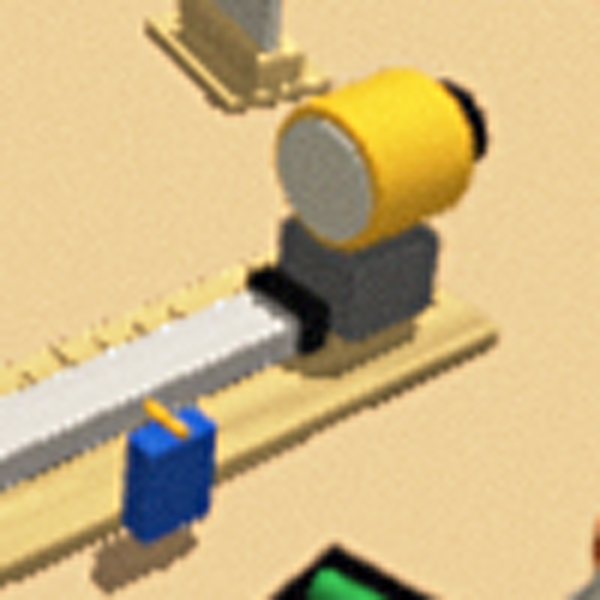

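```bash
cat >> h.py <<'E'
from scipy.optimize import least_squares
def px(c,x0,y0,s): return ((c[0]+.5)/s-.5+x0,(c[1]+.5)/s-.5+y0)
def T(p,q): # p=x,y,yaw
    c,s=np.cos(p[2]),np.sin(p[2]); return [p[0]+c*q[0]-s*q[1],p[1]+s*q[0]+c*q[1],q[2]]
def fit(obs,p0):
    f=lambda p: np.concatenate([(proj(n,[T(p,q)])[0]-uv) for n,uv,q in obs])
    r=least_squares(f,p0,loss="soft_l1"); return r.x, r.fun.reshape(-1,2).round(2)
def draw(n,src,segs,x,y,w,h,s,dst):
    im=cv2.imread(src)[y:y+h,x:x+w]; im=cv2.resize(im,None,fx=s,fy=s,interpolation=cv2.INTER_CUBIC)
    for a,b in segs:
        u=(proj(n,[a,b])-[x,y]+.5)*s-.5; cv2.line(im,*[tuple(int(round(v)) for v in k) for k in u],(255,0,255),1,cv2.LINE_AA)
    cv2.imwrite(dst,im)
def box(p,x0,x1,y0,y1,z0,z1):
    P=[(x,y,z) for z in(z0,z1) for x,y in((x0,y0),(x1,y0),(x1,y1),(x0,y1))]
    P=[T(p,q) for q in P]; return [(P[i],P[j]) for i,j in [(0,1),(1,2),(2,3),(3,0),(4,5),(5,6),(6,7),(7,4),(0,4),(1,5),(2,6),(3,7)]]
E
python3 - <<'E'
from h import *
a=lambda *c:px(c,450,195,8); d=lambda *c:px(c,140,225,8)
st=[("top",a(172,105),(.047,.03,.008)),("top",a(128,415),(-.047,.03,.008)),("top",a(322,450),(-.047,-.03,.008)),
("scene",d(115,540),(.047,-.03,0)),("scene",d(343,465),(.047,.03,0))]
for s in (st,st[:3],st[3:]): print(fit(s,[.3,-.4,-.1]))
p,_=fit(st,[.3,-.4,-.1])
pa=[("top",a(365,145),(.035,.004,.083)),("top",a(328,390),(-.035,.004,.083)),("scene",d(140,93),(-.035,0,.083))]
print(fit(pa,p))
seg=box(p,-.047,.047,-.03,.03,0,.008)+box(fit(pa[:2],p)[0],-.035,.035,-.004,.004,.008,.083)
draw("top","pics/top0.png",seg,450,195,60,70,8,"pics/a2.png")
draw("scene","pics/scene0.png",seg,140,225,60,75,8,"pics/d2.png")
b=lambda *c:px(c,370,120,6);c_=lambda *c:px(c,210,110,6);e=lambda *c:px(c,215,220,6);f=lambda *c:px(c,350,170,6)
be=[("top",b(462,112),(.05,-.27,.012)),("top",b(463,350),(-.05,-.27,.012)),("top",c_(93,377),(-.05,.27,.012)),("scene",e(158,597),(.05,-.27,0.0)),("scene",e(45,415),(-.05,-.27,.012)),("scene",f(497,333),(.05,.27,.012))]
print(fit(be,[.5,0,0]))
pb=fit(be,[.5,0,0])[0]
print("rail dir", pb)
print("ptr near end",tri(("top",c_(590,112)),("scene",f(150,403))),"far",tri(("top",c_(590,58)),("scene",f(185,437))))
print("deck corners",onz("top",[b(87,95),b(312,100),b(85,455),b(315,460)],.04))
print("handle top",onz("top",[b(226,385)],.095), "scene",onz("scene",[e(264,72)],.095))
# in bench frame
E
```

```text
(array([ 0.46311046, -0.37399159, -0.17145595]), array([[ 0.52, -0.1 ],
       [ 0.14, -0.38],
       [ 0.23, -0.03],
       [-0.06, -0.95],
       [ 0.45, -0.22]]))
(array([ 0.46279921, -0.37312172, -0.16228102]), array([[-0.02,  0.1 ],
       [-0.05, -0.1 ],
       [ 0.07,  0.01]]))
(array([ 0.4642984 , -0.37687415, -0.12679163]), array([[-0.19,  0.04],
       [ 0.2 , -0.06]]))
(array([ 0.46114764, -0.37644433, -0.20982317]), array([[ 0.04, -0.3 ],
       [-0.97, -0.26],
       [-1.64, -0.85]]))
(array([ 0.63586494, -0.02207039, -0.00197172]), array([[-0.47, -0.55],
       [ 0.11, -0.15],
       [-0.85, -0.15],
       [-0.62,  1.4 ],
       [-1.7 , -2.69],
       [ 0.48, -2.3 ]]))
rail dir [ 0.63586494 -0.02207039 -0.00197172]
ptr near end [0.68753954 0.04633086 0.05763229] far [0.70951082 0.04630277 0.05578103]
deck corners [[ 0.67873053 -0.13538402  0.04      ]
 [ 0.67908922 -0.22500546  0.04      ]
 [ 0.53466879 -0.13500761  0.04      ]
 [ 0.53480863 -0.22466625  0.04      ]]
handle top [[ 0.55409733 -0.17933768  0.095     ]] scene [[ 0.56249101 -0.18123687  0.095     ]]
```

```bash
python3 -c "
import cv2,numpy as np
a=cv2.imread('pics/a2.png');d=cv2.imread('pics/d2.png');d=d[:560];a=cv2.copyMakeBorder(a,0,0,0,0,0)
cv2.imwrite('pics/ad.png',cv2.resize(np.hstack([a[:560],d]),(800,467)))"
```

```text
(no output)
```

View pics/ad.png

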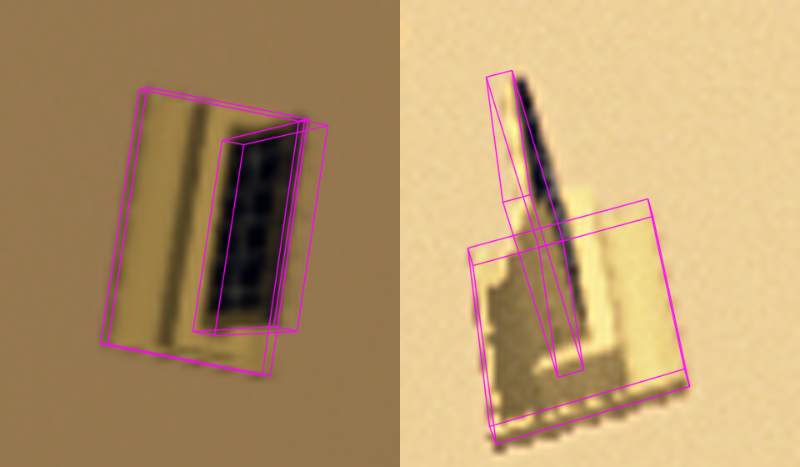

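```bash
python3 - <<'E'
from h import *
a=lambda *c:px(c,450,195,8); d=lambda *c:px(c,140,225,8)
p=np.array([.4628,-.373,-.165])
pa=[("top",a(368,143),(.035,.0,.083)),("top",a(335,390),(-.035,.0,.083)),("top",a(278,150),(.035,.004,.026)),("top",a(247,378),(-.035,.004,.026)),]
q,r=fit(pa,p);print(q,r)
seg=box(p,-.047,.047,-.03,.03,0,.008)+box(q,-.035,.035,-.004,.004,.008,.083)+box(q,-.035,.035,-.0,.004,.083,.083)
draw("top","pics/top0.png",seg,450,195,60,70,8,"pics/a2.png")
draw("scene","pics/scene0.png",seg,140,225,60,75,8,"pics/d2.png")
A=cv2.imread('pics/a2.png');d=cv2.imread('pics/d2.png')[:560]
cv2.imwrite('pics/ad3.png',cv2.resize(np.hstack([A,d]),(800,467)))
pb=np.array([.636,-.022,-.002])
for y in (-.18,):
  pc=[.636,y,-.002]
  seg=box(pb,-.05,.05,-.27,.27,0,.012)+box(pc,-.101,.045,-.045,.045,.04,.04)+box(pc,-.089,-.071,-.009,.009,.04,.095)+box(pc,-.038,.038,-.0052,.0052,.072,.072)+box(pc,-.038,.038,-.01,.01,.082,.082)
draw("top","pics/top0.png",seg,370,120,90,90,6,"pics/b2.png")
draw("scene","pics/scene0.png",seg,215,220,100,100,6,"pics/e2.png")
A=cv2.imread('pics/b2.png');d=cv2.imread('pics/e2.png')[:540]
cv2.imwrite('pics/be.png',cv2.resize(np.hstack([A,d]),(800,379)))
E
```

```text
[ 0.46318399 -0.37505938 -0.1616502 ] [[ 0.03 -0.72]
 [-0.01 -0.63]
 [ 0.08  0.46]
 [-0.09  1.18]]
```

View pics/ad3.png

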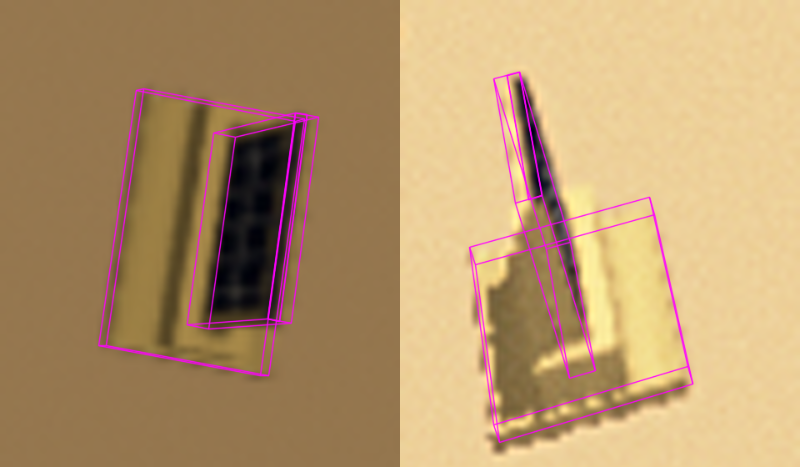

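View pics/be.png

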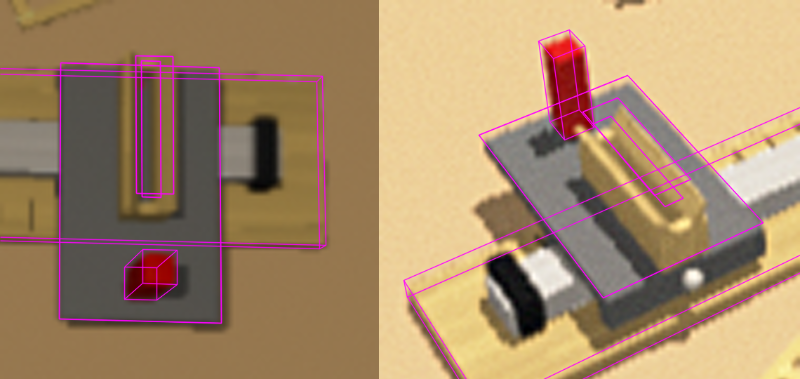

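```bash
cat >> h.py <<'E'
def togo(x,y,z,ang,rx=None):
    """tool-frame shift (cm) and turn to a down-pointing pose with tool x at world angle ang (deg)"""
    s=ctrl.get_state(); R0=R.from_rotvec(s["tool_rot"]); a=np.radians(ang)
    Rt=np.array([[np.cos(a),np.sin(a),0],[np.sin(a),-np.cos(a),0],[0,0,-1]])
    Rt=R.from_matrix(Rt)
    d=np.array([x,y,z])-s["position"]
    print("t",round(s["time"],2),"pos",s["position"].round(4),"ang",np.degrees(np.arctan2(*R0.as_matrix()[[1,0],0])).round(2),"z",R0.as_matrix()[:,2].round(4),"F",s["ft_force"].round(1),"w",round(s["grip_width"]*8.7,2))
    print("dp now-frame cm",(R0.inv().apply(d)*100).round(2),"dp target-frame cm",(Rt.inv().apply(d)*100).round(2),"rot",(R0.inv()*Rt).as_rotvec().round(4))
E
python3 -m crank '{"dp":[[-1.5,2.5,0],[-2.5,3.8,0],[-2.5,3.8,0],[-2.5,3.8,0],[-2.5,3.8,0],[-2.5,3.8,0],[-2.5,3.8,0],[-2.5,3.8,0]],"delta_rot":[[0,0,0],[0,0,0],[0,0,0],[0,0,0],[0,0,0],[0,0,0],[0,0,0],[0,0,0]]}' 5
python3 -c "
from h import *
togo(.5,0,.2,80.6)"
```

```text
time: 0.9
position: [0.4083, 0.3592, 0.2176]
tool_rot: [-2.511, -1.887, 0.0]
ft_force: [-0.1, -0.1, 0.1]
grip_width: 0.579
t 0.9 pos [0.4083 0.3592 0.2176] ang 73.86 z [-2.e-04 -1.e-04 -1.e+00] F [-0.1 -0.1  0.1] w 5.03
dp now-frame cm [-31.95  18.8    1.76] dp target-frame cm [-33.94  14.92   1.76] rot [-0.0002  0.0002 -0.1177]
```

```bash

python3 -m crank '{"dp":[[-4,1.9,0],[-4.2,1.9,0],[-4.2,1.9,0],[-4.2,1.9,0],[-4.2,1.9,0],[-4.2,1.9,0],[-4.2,1.9,0],[-4.2,1.9,0]],"delta_rot":[[0,0,-0.059],[0,0,-0.058],[0,0,0],[0,0,0],[0,0,0],[0,0,0],[0,0,0],[0,0,0]]}'
python3 -c "
from h import *
togo(.4632,-.3745,.15,80.6)"
```

```text
time: 1.7
position: [0.4948, 0.003, 0.2177]
tool_rot: [-2.396, -2.031, -0.0]
ft_force: [-0.2, -0.1, 0.2]
grip_width: 0.572
t 1.7 pos [0.4948 0.003  0.2177] ang 80.57 z [ 0.e+00  4.e-04 -1.e+00] F [-0.2 -0.1  0.2] w 4.98
dp now-frame cm [-37.76   3.06   6.75] dp target-frame cm [-37.76   3.04   6.77] rot [-0.0001 -0.0004 -0.0005]
```

```bash

python3 -m crank '{"dp":[[-4.7,0.4,0],[-4.7,0.4,0],[-4.7,0.4,0.5],[-4.7,0.4,0.5],[-4.7,0.4,1],[-4.7,0.4,1],[-4.7,0.4,1.5],[-4.8,0.2,1.5]],"delta_rot":[[0,0,0],[0,0,0],[0,0,0],[0,0,0],[0,0,0],[0,0,0],[0,0,0],[0,0,0]]}'
python3 - <<'E'
from h import *
togo(.4632,-.3745,.15,80.6)
cv2.imwrite("pics/top1.png",ctrl.get_image("top"));cv2.imwrite("pics/scene1.png",ctrl.get_image("scene"))
togo(.4632,-.3745,.072,80.6)
p=np.array([.4628,-.373,-.165])
q=[.4632,-.3745,-.163]
seg=box(q,-.035,.035,-.004,.004,.083,.083)
A=draw("top","pics/top1.png",seg,440,180,80,90,6,"pics/g1.png");draw("scene","pics/scene1.png",seg,110,180,100,120,5,"pics/g2.png")
A=cv2.imread("pics/g1.png")[:540];B=cv2.imread("pics/g2.png")[:540];B=B;cv2.imwrite("pics/g.png",cv2.resize(np.hstack([A,B]),(800,441)))
E
```

```text
time: 2.5
position: [0.4629, -0.373, 0.1573]
tool_rot: [2.395, 2.032, 0.001]
ft_force: [0.4, 0.6, 0.8]
grip_width: 0.573
t 2.5 pos [ 0.4629 -0.373   0.1573] ang 80.63 z [ 7.e-04  2.e-04 -1.e+00] F [0.4 0.6 0.8] w 4.98
dp now-frame cm [-0.14  0.05  0.73] dp target-frame cm [-0.14  0.06  0.73] rot [ 0.0007 -0.0003  0.0006]
t 2.6 pos [ 0.4571 -0.3787  0.1553] ang 79.93 z [-0.007  -0.0039 -1.    ] F [-0.5 -0.2  0.5] w 5.01
dp now-frame cm [0.56 0.58 8.33] dp target-frame cm [0.52 0.53 8.33] rot [-0.0062  0.005  -0.0117]
```

View pics/g.png

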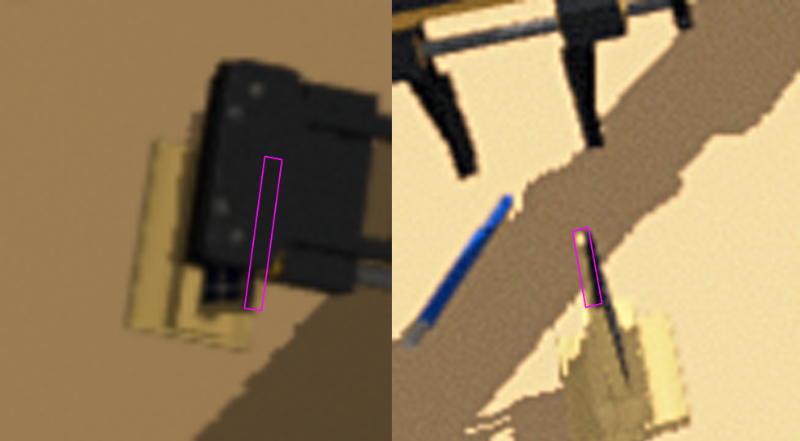

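```bash

python3 -m crank '{"dp":[[0,0,0],[0,0,0.5],[0,0,1],[0,0,1],[0,0,1],[0,0,0.5],[0,0,0],[0,0,0]],"delta_rot":[[0,0,0],[0,0,0],[0,0,0],[0,0,0],[0,0,0],[0,0,0],[0,0,0],[0,0,0]]}'
python3 - <<'E'
from h import *
togo(.463,-.374,.072,80.7)
E
```

```text
time: 3.4
position: [0.4628, -0.3718, 0.118]
tool_rot: [2.397, 2.031, 0.0]
ft_force: [-0.0, 1.2, 0.0]
grip_width: 0.572
t 3.4 pos [ 0.4628 -0.3718  0.118 ] ang 80.56 z [ 1.e-04 -1.e-04 -1.e+00] F [-0.   1.2  0. ] w 4.98
dp now-frame cm [-0.22  0.05  4.6 ] dp target-frame cm [-0.22  0.05  4.6 ] rot [ 0.0001  0.0001 -0.0024]
```

```bash

python3 -m crank '{"dp":[[-0.2,0.05,0.5],[0,0,1],[0,0,1],[0,0,1],[0,0,0.8],[0,0,0.3],[0,0,0],[0,0,0]],"delta_rot":[[0,0,0],[0,0,0],[0,0,0],[0,0,0],[0,0,0],[0,0,0],[0,0,0],[0,0,0]]}' 2
python3 -m crank '{"dp":[[0,0,0],[0,0,0],[0,0,0],[0,0,0],[0,0,0],[0,0,0],[0,0,0],[0,0,0]],"delta_rot":[[0,0,0],[0,0,0],[0,0,0],[0,0,0],[0,0,0],[0,0,0],[0,0,0],[0,0,0]]}' 0.3 12
python3 - <<'E'
from h import *
togo(.463,-.374,.072,80.7)
print(ctrl.get_state()["torque"])
E
```

```text
time: 4.2
position: [0.4631, -0.3739, 0.0721]
tool_rot: [2.397, 2.031, 0.0]
ft_force: [-0.6, -0.6, -0.3]
grip_width: 0.229
time: 5.0
position: [0.4632, -0.374, 0.0723]
tool_rot: [2.396, 2.031, 0.001]
ft_force: [0.4, 0.4, 3.7]
grip_width: 0.092
t 5.0 pos [ 0.4632 -0.374   0.0723] ang 80.56 z [ 6.e-04 -2.e-04 -1.e+00] F [0.4 0.4 3.7] w 0.8
dp now-frame cm [-0.01 -0.02  0.03] dp target-frame cm [-0.01 -0.02  0.03] rot [ 0.0007  0.0001 -0.0025]
[ 0.12123452 -0.01344008  0.02280765]
```

```bash

python3 -m crank '{"dp":[[0,0,-0.3],[0,0,-0.7],[0,0,-1],[0,0,-1.5],[0,0,-2],[0,0,-2.5],[0,0,-2],[0,0,-1]],"delta_rot":[[0,0,0],[0,0,0],[0,0,0],[0,0,0],[0,0,0],[0,0,0],[0,0,0],[0,0,0]]}' 0.3 25
python3 - <<'E'
from h import *
togo(.634,-.18,.175,90)
E
```

```text
time: 5.8
position: [0.4637, -0.3748, 0.1851]
tool_rot: [2.394, 2.028, 0.002]
ft_force: [0.8, -0.7, -0.3]
grip_width: 0.088
t 5.8 pos [ 0.4637 -0.3748  0.1851] ang 80.55 z [ 0.0036 -0.0018 -1.    ] F [ 0.8 -0.7 -0.3] w 0.77
dp now-frame cm [22.01 13.59  1.03] dp target-frame cm [19.48 17.03  1.01] rot [ 0.0038  0.0015 -0.165 ]
```

```bash

python3 -m crank '{"dp":[[0,0,0],[1.5,1.3,0],[3,2.6,0],[3.5,3.1,0],[3.5,3.1,0],[3.5,3,0],[3,2.6,0],[1.5,1.3,0]],"delta_rot":[[0,0,-0.055],[0,0,-0.11],[0,0,0],[0,0,0],[0,0,0],[0,0,0],[0,0,0],[0,0,0]]}'
python3 -m crank '{"dp":[[0,0,1],[0,0,1],[0,0,0.3],[0,0,0],[0,0,0],[0,0,0],[0,0,0],[0,0,0]],"delta_rot":[[0,0,0],[0,0,0],[0,0,0],[0,0,0],[0,0,0],[0,0,0],[0,0,0],[0,0,0]]}'
python3 - <<'E'
from h import *
for n in("top","scene"): cv2.imwrite(f"pics/{n}2.png",ctrl.get_image(n))
togo(.634,-.18,.175,89.9)
p=ctrl.get_state()["position"]; q=[p[0],p[1],0]; z=p[2]
pc=[.634,-.18,-.002]
seg=box(q,-.035,.035,-.004,.004,z-.064,z+.011)+box(pc,-.045-.055,.045,-.045,.045,.04,.04)+box(pc,-.089,-.071,-.009,.009,.04,.095)+box(pc,-.038,.038,-.01,.01,.072,.072)
draw("top","pics/top2.png",seg,365,120,90,90,6,"pics/g1.png");draw("scene","pics/scene2.png",seg,225,200,90,90,6,"pics/g2.png")
A=cv2.imread("pics/g1.png");B=cv2.imread("pics/g2.png");cv2.imwrite("pics/g4.png",cv2.resize(np.hstack([A,B]),(800,400)))
crop("pics/top2.png",365,120,90,90,8,"pics/g5.png");crop("pics/scene2.png",225,190,90,70,8,"pics/g6.png")
E
```

```text
time: 6.6
position: [0.6369, -0.1751, 0.1815]
tool_rot: [-2.214, -2.227, -0.002]
ft_force: [-0.2, 1.6, -1.2]
grip_width: 0.083
time: 7.4
position: [0.6346, -0.1803, 0.1593]
tool_rot: [2.221, 2.221, 0.001]
ft_force: [-0.2, 0.2, -1.2]
grip_width: 0.087
t 7.5 pos [ 0.6346 -0.1802  0.1591] ang 90.02 z [ 4.e-04  0.e+00 -1.e+00] F [ 0.2  0.3 -0.5] w 0.76
dp now-frame cm [ 0.02 -0.05 -1.59] dp target-frame cm [ 0.02 -0.06 -1.59] rot [ 0.0004 -0.      0.002 ]
```

View pics/g4.png

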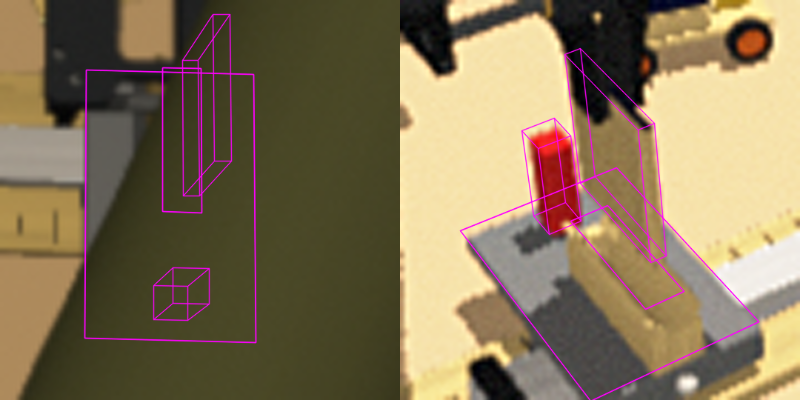

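View pics/g6.png

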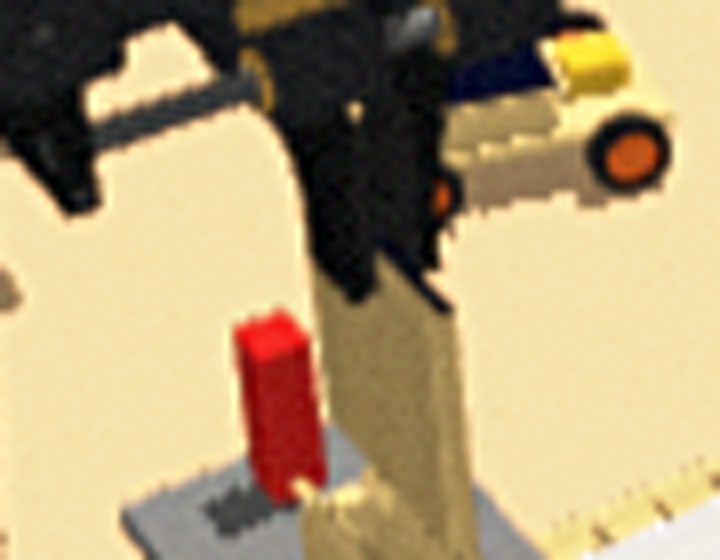

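```bash
python3 - <<'E'
from h import *
crop("pics/scene2.png",235,215,75,65,10,"pics/k1.png");crop("pics/scene0.png",235,222,75,75,8,"pics/k2.png")
E
```

```text
(no output)
```

View pics/k1.png

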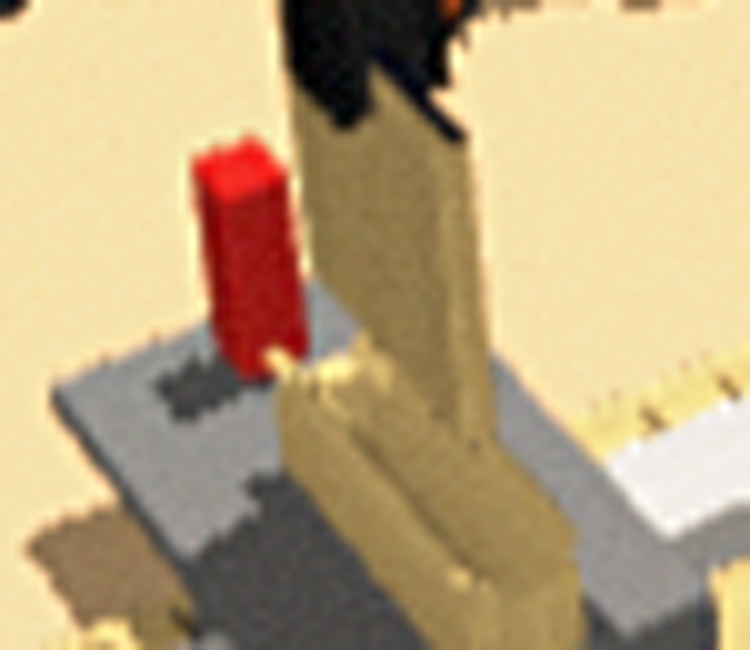

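View pics/k2.png

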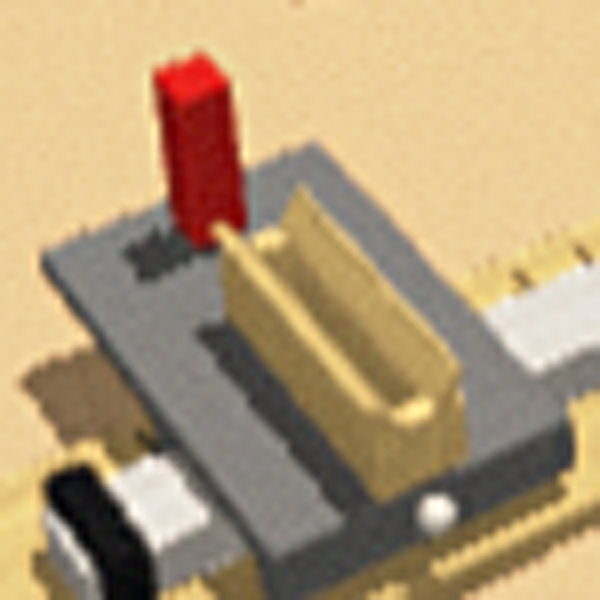

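```bash
python3 - <<'E'
from h import *
k1=lambda *c:px(c,235,215,10); k2=lambda *c:px(c,235,222,8)
S="scene"
z=.1591
pan=[(S,k1(467,137),(.035,.004,z+.011)),(S,k1(497,445),(.035,.004,z-.064))]
f=lambda p:np.concatenate([proj(n,[T([p[0],p[1],0],q)])[0]-uv for n,uv,q in pan])
r=least_squares(f,[.634,-.18]);print("panel",r.x,r.fun.round(2))
deck=[(S,k2(572,420),(.045,.045,.04)),(S,k2(270,558),(.045,-.045,.04))]
f=lambda p:np.concatenate([proj(n,[T([p[0],p[1],-.002],q)])[0]-uv for n,uv,q in deck])
r=least_squares(f,[.634,-.18]);print("deck",r.x,r.fun.round(2))
print("deck -x corners",onz(S,[k2(42,257),k2(313,142)],.04), "+x",onz(S,[k2(270,558),k2(572,420)],.04))
print("lips -x L,R",onz(S,[k2(215,228),k2(303,190)],.072),"+x",onz(S,[k2(378,408),k2(462,362)],.072))
print("handle top corners",onz(S,[k2(157,70),k2(200,52),k2(233,78),k2(190,104)],.095), onz(S,[k1(195,162),k1(255,138),k1(290,178),k1(240,198)],.095))
print("ball",proj(S,[[.634+.046,-.18,.03]]), k2(436,512))
E
```

```text
panel [ 0.63819672 -0.18302041] [ 0.16  0.49 -0.17 -0.46]
deck [ 0.63974243 -0.18118446] [ 0.19 -0.38 -0.18  0.33]
deck -x corners [[ 0.54369786 -0.22492441  0.04      ]
 [ 0.54183198 -0.13789017  0.04      ]] +x [[ 0.68405839 -0.2255725   0.04      ]
 [ 0.68559334 -0.1372087   0.04      ]]
lips -x L,R [[ 0.59677829 -0.19389627  0.072     ]
 [ 0.59620106 -0.16690239  0.072     ]] +x [[ 0.68344825 -0.19176108  0.072     ]
 [ 0.68096616 -0.16594909  0.072     ]]
handle top corners [[ 0.55267454 -0.18714108  0.095     ]
 [ 0.55207117 -0.17370011  0.095     ]
 [ 0.56811607 -0.17158659  0.095     ]
 [ 0.57181629 -0.18647659  0.095     ]] [[ 0.55395209 -0.18808874  0.095     ]
 [ 0.55366354 -0.1732877   0.095     ]
 [ 0.57131276 -0.17353706  0.095     ]
 [ 0.57143295 -0.18571659  0.095     ]]
ball [[287.3923233  284.33575021]] (289.0625, 285.5625)
```

```bash

python3 -m crank '{"dp":[[0.15,0.15,0.3],[0,0,0.7],[0,0,0.7],[0,0,0.6],[0,0,0.5],[0,0,0.5],[0,0,0.2],[0,0,0]],"delta_rot":[[0,0,0],[0,0,0],[0,0,0],[0,0,0],[0,0,0],[0,0,0],[0,0,0],[0,0,0]]}'
python3 - <<'E'
from h import *
for n in("scene",): cv2.imwrite(f"pics/{n}3.png",ctrl.get_image(n))
togo(.636,-.1785,.104,89.9)
crop("pics/scene3.png",235,215,75,65,10,"pics/k3.png")
print(ctrl.get_state()["torque"])
E
```

```text
time: 8.3
position: [0.6358, -0.1787, 0.1236]
tool_rot: [-2.221, -2.221, 0.0]
ft_force: [0.1, 0.1, -0.5]
grip_width: 0.087
t 8.35 pos [ 0.636  -0.1788  0.1239] ang 90.01 z [ 0.  0. -1.] F [ 0.6 -0.4 -1.1] w 0.77
dp now-frame cm [0.03 0.   1.99] dp target-frame cm [0.03 0.   1.99] rot [ 0.     -0.      0.0019]
[0.02380261 0.02600639 0.02939471]
```

View pics/k3.png

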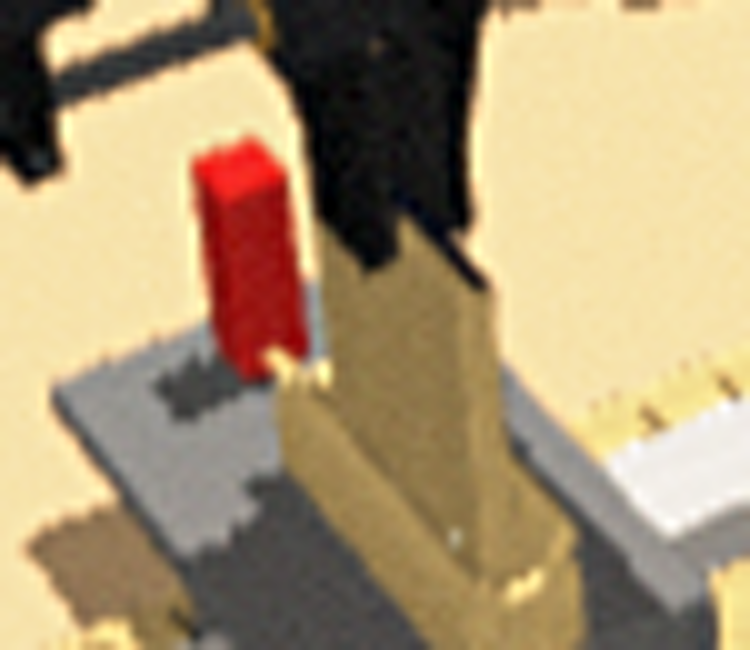

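```bash

python3 -m crank '{"dp":[[0.0,0,0.1],[0,0,0.2],[0,0,0.2],[0,0,0.2],[0,0,0.2],[0,0,0.1],[0,0,0],[0,0,0]],"delta_rot":[[0,0,0],[0,0,0],[0,0,0],[0,0,0],[0,0,0],[0,0,0],[0,0,0],[0,0,0]]}'
python3 - <<'E'
from h import *
togo(.636,-.1785,.104,89.9)
print(ctrl.get_state()["torque"])
E
```

```text
time: 9.15
position: [0.636, -0.1788, 0.114]
tool_rot: [2.221, 2.222, 0.0]
ft_force: [-0.1, -0.5, -1.1]
grip_width: 0.09
t 9.15 pos [ 0.636  -0.1788  0.114 ] ang 90.01 z [ 1.e-04  0.e+00 -1.e+00] F [-0.1 -0.5 -1.1] w 0.79
dp now-frame cm [ 0.03 -0.    1.  ] dp target-frame cm [ 0.03 -0.    1.  ] rot [ 0.0001 -0.      0.0019]
[ 0.00383541 -0.01477939  0.07031904]
```

No contact forces; continue to the floor and press lightly.

```bash

python3 -m crank '{"dp":[[0.0,0,0.2],[0,0,0.2],[0,0,0.2],[0,0,0.2],[0,0,0.15],[0,0,0.1],[0,0,0],[0,0,0]],"delta_rot":[[0,0,0],[0,0,0],[0,0,0],[0,0,0],[0,0,0],[0,0,0],[0,0,0],[0,0,0]]}'
python3 - <<'E'
from h import *
togo(.636,-.1785,.104,89.9)
print(ctrl.get_state()["torque"])
E
```

```text
time: 9.95
position: [0.636, -0.179, 0.1043]
tool_rot: [2.221, 2.221, 0.001]
ft_force: [-1.8, 0.8, 5.4]
grip_width: 0.087
t 9.95 pos [ 0.636  -0.179   0.1043] ang 90.0 z [ 5.e-04  1.e-04 -1.e+00] F [-1.8  0.8  5.4] w 0.76
dp now-frame cm [ 0.05 -0.    0.03] dp target-frame cm [ 0.05 -0.    0.03] rot [ 0.0005 -0.0001  0.0018]
[0.15841018 0.601395   0.01924936]
```

```bash

python3 -m crank '{"dp":[[0.0,0,0.1],[0,0,0.1],[0,0,0],[0,0,0],[0,0,0],[0,0,0],[0,0,0],[0,0,0]],"delta_rot":[[0,0,0],[0,0,0],[0,0,0],[0,0,0],[0,0,0],[0,0,0],[0,0,0],[0,0,0]]}'
python3 - <<'E'
from h import *
for n in("scene",): cv2.imwrite(f"pics/{n}4.png",ctrl.get_image(n))
togo(.636,-.1785,.104,89.9)
crop("pics/scene4.png",235,215,75,65,10,"pics/k4.png")
print(ctrl.get_state()["torque"])
E
```

```text
time: 10.75
position: [0.6362, -0.1796, 0.1042]
tool_rot: [2.221, 2.22, 0.002]
ft_force: [-4.3, -0.1, 13.9]
grip_width: 0.086
t 10.8 pos [ 0.6362 -0.1796  0.1042] ang 89.98 z [ 0.0015 -0.     -1.    ] F [-5.7  1.1 13.9] w 0.73
dp now-frame cm [ 0.11 -0.02  0.02] dp target-frame cm [ 0.11 -0.02  0.02] rot [0.0015 0.     0.0015]
[0.28283379 1.24105407 0.0166723 ]
```

View pics/k4.png

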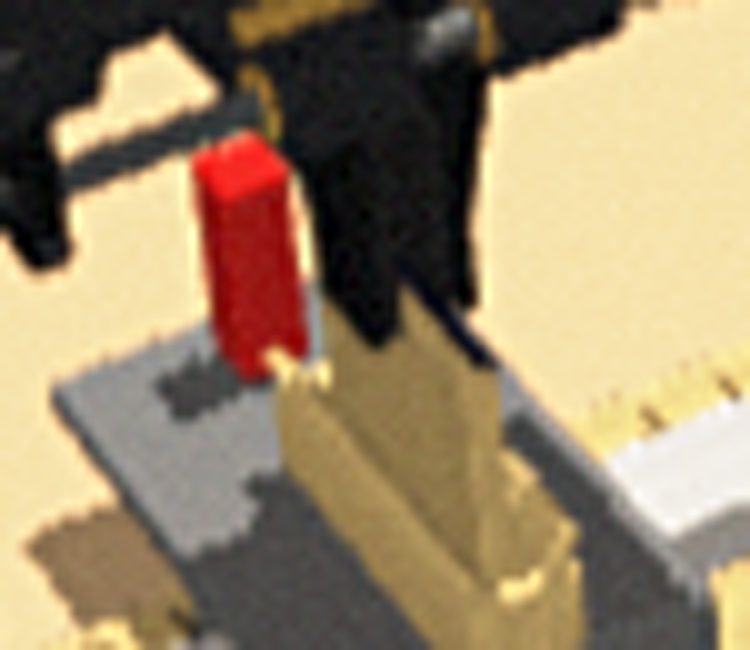

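```bash

python3 -m crank '{"dp":[[0.0,0,-0.1],[0,0,-0.1],[0,0,0],[0,0,0],[0,0,0],[0,0,0],[0,0,0],[0,0,0]],"delta_rot":[[0,0,0],[0,0,0],[0,0,0],[0,0,0],[0,0,0],[0,0,0],[0,0,0],[0,0,0]]}'
python3 -m crank '{"dp":[[0.0,0,0],[0,0,0],[0,0,0],[0,0,-0.3],[0,0,-1],[0,0,-2],[0,0,-2.5],[0,0,-1.5]],"delta_rot":[[0,0,0],[0,0,0],[0,0,0],[0,0,0],[0,0,0],[0,0,0],[0,0,0],[0,0,0]]}' 3.5
python3 - <<'E'
from h import *
for n in("scene","top"): cv2.imwrite(f"pics/{n}5.png",ctrl.get_image(n))
togo(.555,-.180,.13,89.9)
crop("pics/scene5.png",235,215,75,65,10,"pics/k5.png")
E
```

```text
time: 11.6
position: [0.636, -0.1791, 0.1043]
tool_rot: [2.221, 2.221, 0.0]
ft_force: [-3.0, -0.6, 6.5]
grip_width: 0.088
time: 12.4
position: [0.6369, -0.1793, 0.1793]
tool_rot: [2.219, 2.22, 0.003]
ft_force: [0.5, -0.3, 0.9]
grip_width: 0.4
t 12.5 pos [ 0.6376 -0.1795  0.1797] ang 90.01 z [ 5.3e-03 -9.0e-04 -1.0e+00] F [ 0.2 -1.1  0.6] w 3.49
dp now-frame cm [-0.04 -8.28  4.92] dp target-frame cm [-0.06 -8.26  4.97] rot [0.0053 0.0009 0.0019]
```

View pics/k5.png

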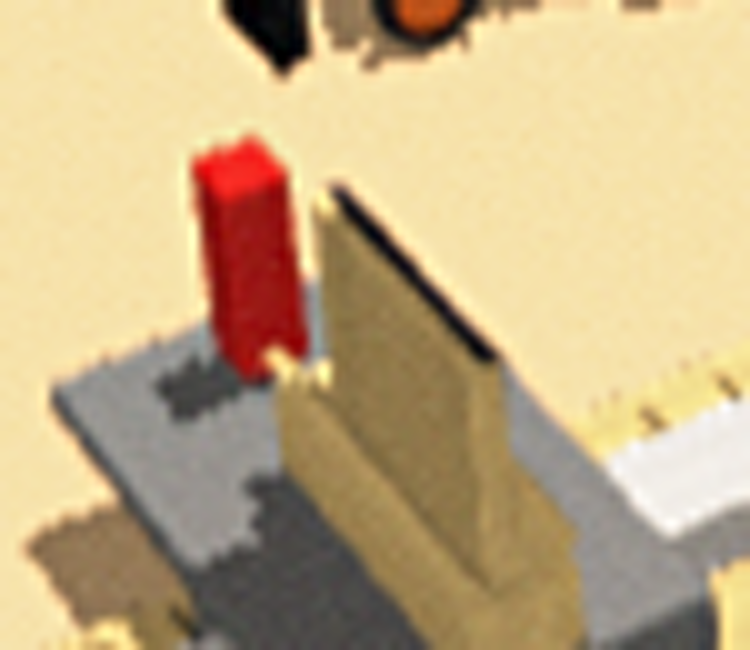

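View pics/top5.png

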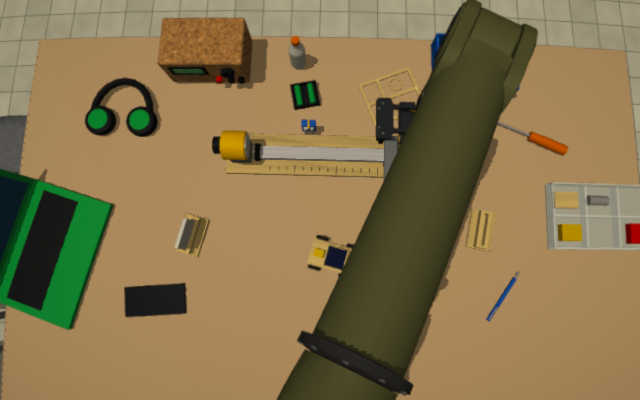

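```bash

python3 -m crank '{"dp":[[0,-1,0],[0,-2,0],[0,-2.2,0],[0,-2,0],[0,-1,0],[0,0,0],[0,0,1],[0,0,1.5]],"delta_rot":[[0,0,0],[0,0,0],[0,0,0],[0,0,0],[0,0,0],[0,0,0],[0,0,0],[0,0,0]]}' 5
python3 - <<'E'
from h import *
cv2.imwrite("pics/scene6.png",ctrl.get_image("scene"))
togo(.556,-.179,.082,89.9)
crop("pics/scene6.png",215,195,90,75,8,"pics/k6.png")
E
```

```text
time: 13.3
position: [0.5552, -0.1785, 0.151]
tool_rot: [2.219, 2.222, 0.002]
ft_force: [0.9, 0.4, 0.2]
grip_width: 0.575
t 13.35 pos [ 0.5531 -0.1779  0.1476] ang 90.06 z [-3.8e-03  2.0e-04 -1.0e+00] F [-1.2  0.8 -2.5] w 4.98
dp now-frame cm [-0.12  0.32  6.55] dp target-frame cm [-0.11  0.29  6.56] rot [-0.0038 -0.0002  0.0029]
```

View pics/k6.png

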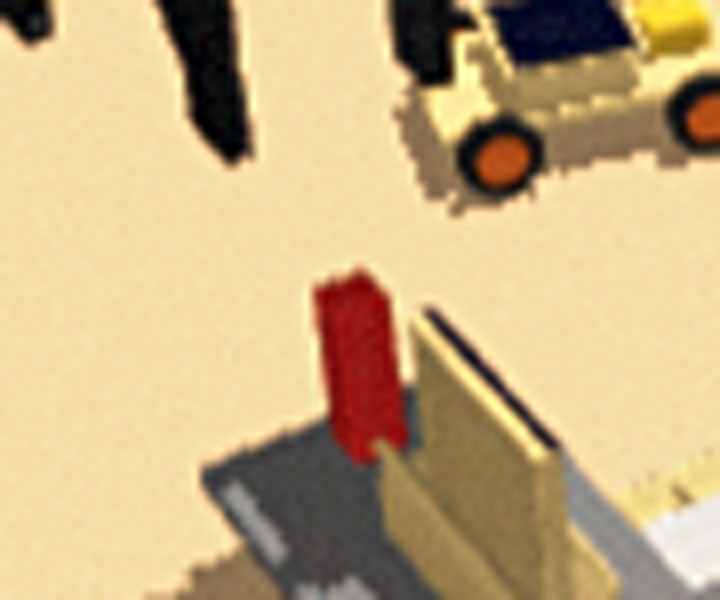

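```bash

python3 -m crank '{"dp":[[0,0,0.5],[0,0,1],[0,0,1],[0,0,1],[0,0,1],[0,0,1],[0,0,1],[0,0,0.4]],"delta_rot":[[0,0,0],[0,0,0],[0,0,0],[0,0,0],[0,0,0],[0,0,0],[0,0,0],[0,0,0]]}' 
python3 -m crank '{"dp":[[0,0,0],[0,0,0],[0,0,0],[0,0,0],[0,0,0],[0,0,0],[0,0,0],[0,0,0]],"delta_rot":[[0,0,0],[0,0,0],[0,0,0],[0,0,0],[0,0,0],[0,0,0],[0,0,0],[0,0,0]]}' 1 10
python3 - <<'E'
from h import *
cv2.imwrite("pics/scene7.png",ctrl.get_image("scene"))
togo(.556,-.179,.082,89.9)
crop("pics/scene7.png",215,195,90,75,8,"pics/k7.png")
E
```

```text
time: 14.15
position: [0.5533, -0.1785, 0.0811]
tool_rot: [-2.22, -2.221, 0.001]
ft_force: [0.1, -0.0, 0.3]
grip_width: 0.575
time: 14.95
position: [0.5542, -0.1787, 0.0828]
tool_rot: [2.221, 2.221, 0.001]
ft_force: [-0.1, 0.8, 0.9]
grip_width: 0.204
t 15.0 pos [ 0.5542 -0.1787  0.0828] ang 90.01 z [ 6.e-04  1.e-04 -1.e+00] F [-0.8  0.8  2.7] w 1.79
dp now-frame cm [-0.03  0.18  0.08] dp target-frame cm [-0.03  0.18  0.08] rot [ 0.0006 -0.0001  0.002 ]
```

View pics/k7.png

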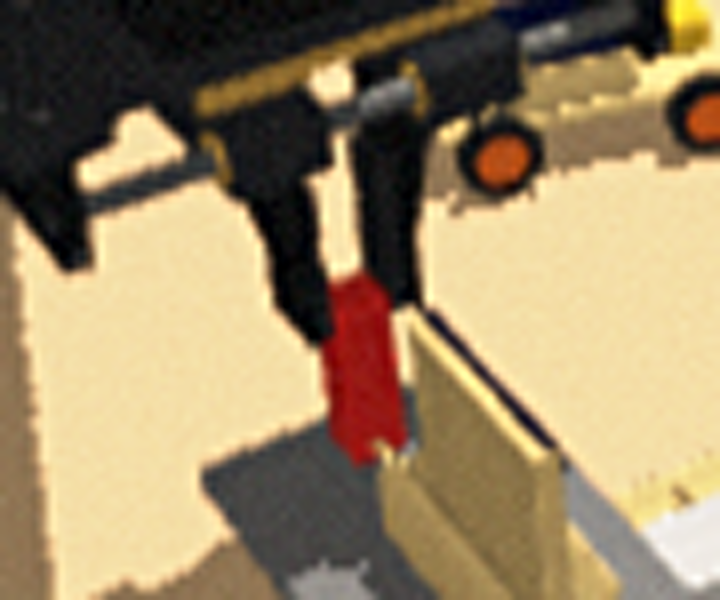

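```bash

python3 -m crank '{"dp":[[0.3,0,0],[0.7,0,0],[1,0,0],[1.5,0,0],[1.5,0,0],[1.5,0,0],[1.5,0,0],[1.5,0,0]],"delta_rot":[[0,0,0],[0,0,0],[0,0,0],[0,0,0],[0,0,0],[0,0,0],[0,0,0],[0,0,0]]}' 1 30
python3 -m crank '{"dp":[[1.5,0,0],[1.5,0,0],[1.5,0,0],[1.5,0,0],[1.3,0,0],[1,0,0],[0.7,0,0],[0.5,0,0]],"delta_rot":[[0,0,0],[0,0,0],[0,0,0],[0,0,0],[0,0,0],[0,0,0],[0,0,0],[0,0,0]]}' 1 30
python3 - <<'E'
from h import *
togo(.556,.015,.082,89.9)
E
```

```text
time: 15.8
position: [0.5544, -0.0825, 0.0828]
tool_rot: [2.22, 2.222, 0.001]
ft_force: [1.8, -2.1, 0.9]
grip_width: 0.2
time: 16.6
position: [0.5547, 0.0119, 0.0828]
tool_rot: [2.22, 2.221, 0.002]
ft_force: [5.2, -1.2, 0.8]
grip_width: 0.199
t 16.6 pos [0.5547 0.0119 0.0828] ang 90.04 z [ 0.0017  0.     -1.    ] F [ 5.2 -1.2  0.8] w 1.73
dp now-frame cm [0.31 0.13 0.08] dp target-frame cm [0.31 0.13 0.08] rot [ 0.0017 -0.      0.0024]
```

```bash

python3 -m crank '{"dp":[[0.3,0.02,0],[0.3,0.02,0],[0.3,0.02,0],[0.3,0.02,0],[0.1,0,0],[0,0,0],[0,0,0],[0,0,0]],"delta_rot":[[0,0,0.002],[0,0,0],[0,0,0],[0,0,0],[0,0,0],[0,0,0],[0,0,0],[0,0,0]]}'
python3 - <<'E'
from h import *
for n in ("scene","top"): cv2.imwrite(f"pics/{n}8.png",ctrl.get_image(n))
togo(.556,.0473,.082,89.9)
crop("pics/scene8.png",310,180,100,75,8,"pics/k8.png")
E
```

```text
time: 17.4
position: [0.5547, 0.0247, 0.0827]
tool_rot: [-2.223, -2.219, -0.001]
ft_force: [0.9, -0.9, 5.5]
grip_width: 0.201
t 17.5 pos [0.5547 0.0247 0.0827] ang 89.9 z [-2.e-04  8.e-04 -1.e+00] F [ 3.  -1.4  6.2] w 1.76
dp now-frame cm [2.26 0.13 0.07] dp target-frame cm [2.26 0.13 0.07] rot [-0.0002 -0.0008 -0.    ]
```

View pics/k8.png

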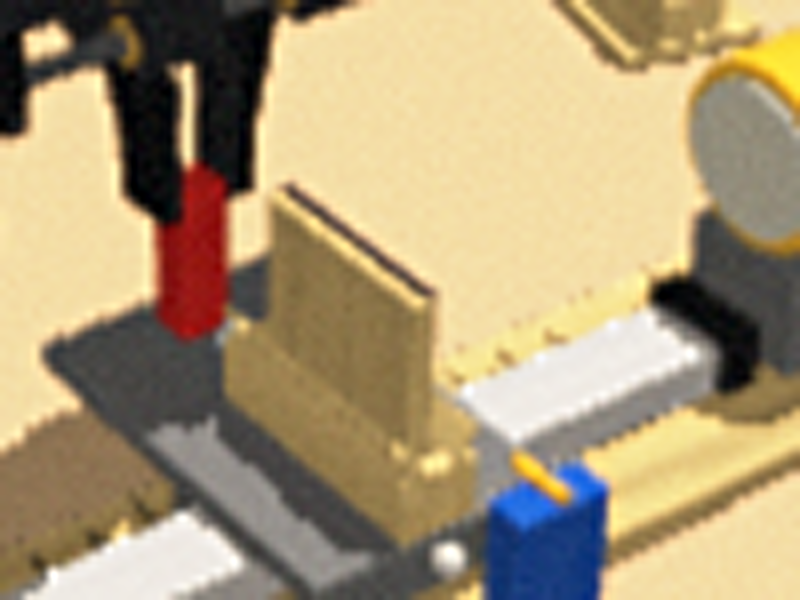

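View pics/top8.png

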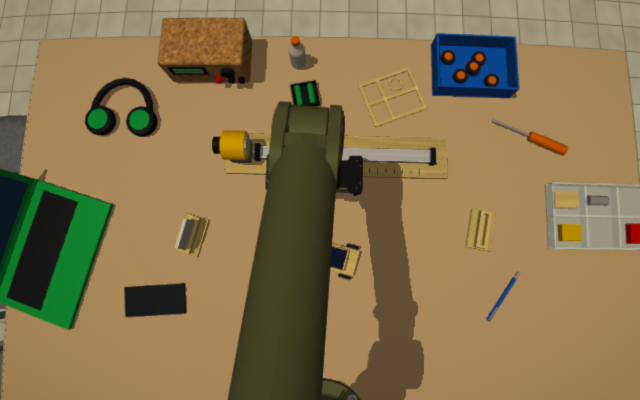

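```bash

python3 -m crank '{"dp":[[0.2,0.0,0],[0.2,0.0,0],[0.2,0.0,0],[0.2,0.0,0],[0,0,0],[0,0,0],[0,0,0],[0,0,0]],"delta_rot":[[0,0,0],[0,0,0],[0,0,0],[0,0,0],[0,0,0],[0,0,0],[0,0,0],[0,0,0]]}'
python3 -m crank '{"dp":[[0.1,0.0,0],[0.1,0.0,0],[0,0.0,0],[0,0.0,0],[0,0,0],[0,0,0],[0,0,0],[0,0,0]],"delta_rot":[[0,0,0],[0,0,0],[0,0,0],[0,0,0],[0,0,0],[0,0,0],[0,0,0],[0,0,0]]}'
python3 -m crank '{"dp":[[0.1,0.0,0],[0.1,0.0,0],[0,0.0,0],[0,0.0,0],[0,0,0],[0,0,0],[0,0,0],[0,0,0]],"delta_rot":[[0,0,0],[0,0,0],[0,0,0],[0,0,0],[0,0,0],[0,0,0],[0,0,0],[0,0,0]]}'
```

```text
time: 18.3
position: [0.5547, 0.0326, 0.0827]
tool_rot: [-2.223, -2.219, -0.001]
ft_force: [1.8, -0.9, 5.4]
grip_width: 0.2
time: 19.1
position: [0.5547, 0.033, 0.0827]
tool_rot: [2.224, 2.218, -0.002]
ft_force: [2.2, -3.6, 6.1]
grip_width: 0.202
time: 19.9
position: [0.5546, 0.0334, 0.0827]
tool_rot: [2.224, 2.216, -0.004]
ft_force: [2.1, -6.9, 6.4]
grip_width: 0.198
```

```bash

python3 -m crank '{"dp":[[0.1,0.0,0],[0,0.0,0],[0,0.0,0],[0,0.0,0],[0,0,0],[0,0,0],[0,0,0],[0,0,0]],"delta_rot":[[0,0,0],[0,0,0],[0,0,0],[0,0,0],[0,0,0],[0,0,0],[0,0,0],[0,0,0]]}'
python3 -m crank '{"dp":[[0.1,0.0,0],[0,0.0,0],[0,0.0,0],[0,0.0,0],[0,0,0],[0,0,0],[0,0,0],[0,0,0]],"delta_rot":[[0,0,0],[0,0,0],[0,0,0],[0,0,0],[0,0,0],[0,0,0],[0,0,0],[0,0,0]]}'
```

```text
time: 20.7
position: [0.5547, 0.0336, 0.0827]
tool_rot: [2.224, 2.215, -0.005]
ft_force: [2.1, -7.1, 6.2]
grip_width: 0.2
time: 21.5
position: [0.5547, 0.0337, 0.0827]
tool_rot: [2.224, 2.214, -0.006]
ft_force: [2.5, -9.7, 6.9]
grip_width: 0.198
```

```bash

python3 -m crank '{"dp":[[0.1,0.0,0],[0,0.0,0],[0,0.0,0],[0,0.0,0],[0,0,0],[0,0,0],[0,0,0],[0,0,0]],"delta_rot":[[0,0,0],[0,0,0],[0,0,0],[0,0,0],[0,0,0],[0,0,0],[0,0,0],[0,0,0]]}'
python3 - <<'E'
from h import *
for n in ("scene",): cv2.imwrite(f"pics/{n}9.png",ctrl.get_image(n))
togo(.556,.0473,.082,89.9)
print(ctrl.get_state()["torque"])
crop("pics/scene9.png",310,180,100,75,8,"pics/k9.png")
E
```

```text
time: 22.3
position: [0.5547, 0.0338, 0.0827]
tool_rot: [2.224, 2.213, -0.007]
ft_force: [1.9, -9.8, 5.5]
grip_width: 0.2
t 22.35 pos [0.5547 0.0338 0.0827] ang 89.7 z [-3.e-04 -6.e-03 -1.e+00] F [  2.2 -10.9   5.7] w 1.72
dp now-frame cm [1.35 0.13 0.06] dp target-frame cm [1.35 0.13 0.07] rot [-0.0003  0.006  -0.0035]
[-2.28659888 -0.37841976  0.02111408]
```

View pics/k9.png

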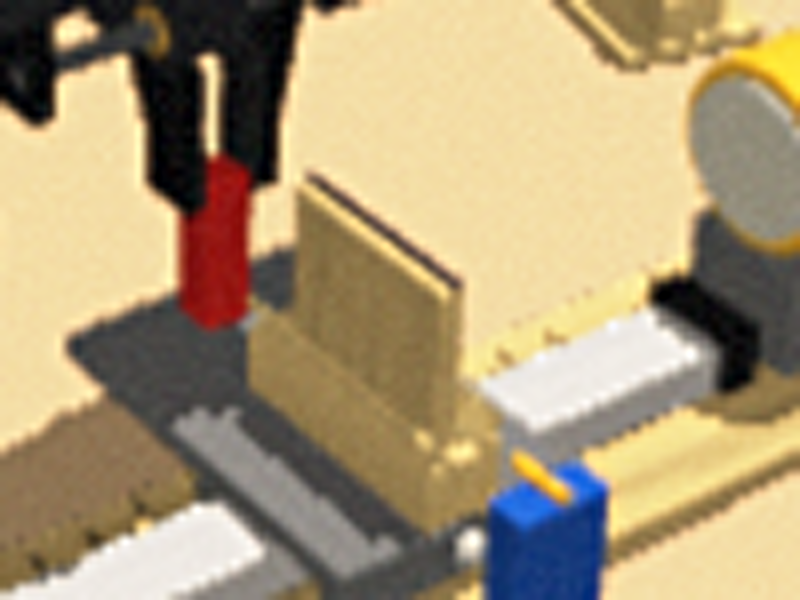

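View pics/scene9.png

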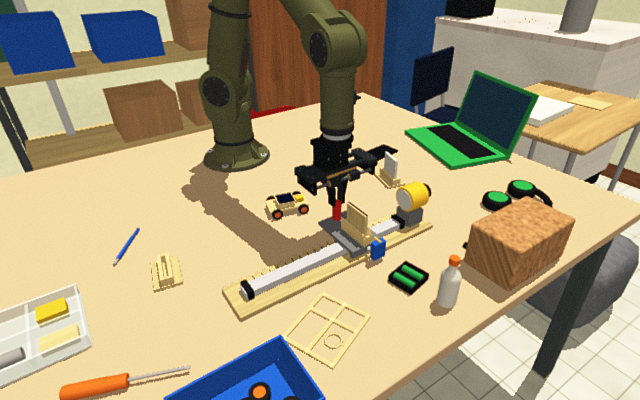

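```bash

python3 -m crank '{"dp":[[0.1,0.0,0],[0,0.0,0],[0,0.0,0],[0,0.0,0],[0,0,0],[0,0,0],[0,0,0],[0,0,0]],"delta_rot":[[0,0,0],[0,0,0],[0,0,0],[0,0,0],[0,0,0],[0,0,0],[0,0,0],[0,0,0]]}'
python3 -m crank '{"dp":[[0.1,0.0,0],[0,0.0,0],[0,0.0,0],[0,0.0,0],[0,0,0],[0,0,0],[0,0,0],[0,0,0]],"delta_rot":[[0,0,0],[0,0,0],[0,0,0],[0,0,0],[0,0,0],[0,0,0],[0,0,0],[0,0,0]]}'
```

```text
time: 23.15
position: [0.5547, 0.0339, 0.0827]
tool_rot: [2.224, 2.212, -0.008]
ft_force: [2.5, -12.4, 5.5]
grip_width: 0.198
time: 23.95
position: [0.5547, 0.034, 0.0827]
tool_rot: [2.224, 2.211, -0.009]
ft_force: [1.7, -13.7, 6.9]
grip_width: 0.2
```

```bash

python3 - <<'E'
from h import *
crop("pics/scene9.png",255,120,180,140,4.4,"pics/k10.png")
print(proj("scene",[[.554,.129,.14],[.36,.34,.083],[.68,.0338,.04],[.6875,.0463,.0576],[.68,.0473,.04]]))
print(onz("top",[(187,235)],.04))
print("ball", [onz("scene",[px(c,310,180,8)],.03) for c in [(449,557),(470,545)]])
E
```

```text
[[366.73378172 172.31057497]
 [379.07403954 145.03836919]
 [367.38940115 243.13088629]
 [374.02332262 236.85783689]
 [371.89019154 241.02429757]]
[[0.43102006 0.32048305 0.04      ]]
ball [array([[0.68556461, 0.02474156, 0.03      ]]), array([[0.6848639 , 0.03312518, 0.03      ]])]
```

View pics/k10.png

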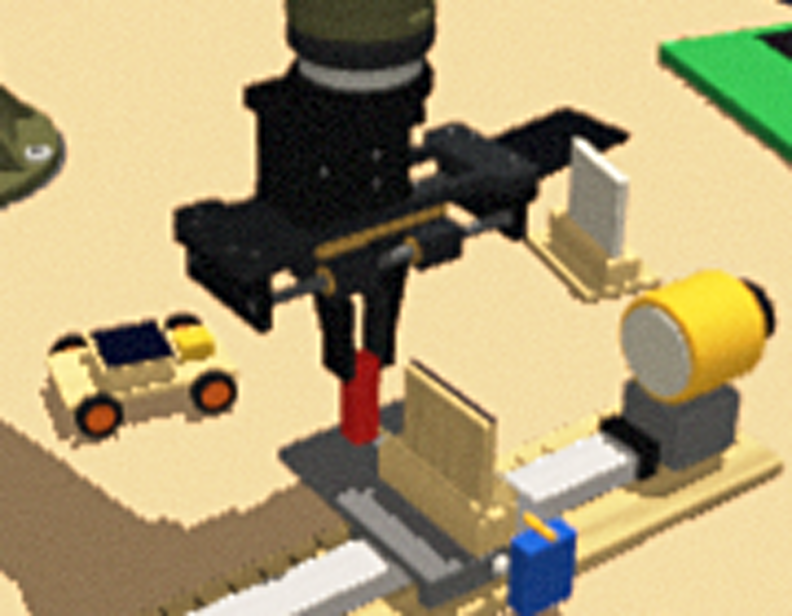

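```bash

python3 -m crank '{"dp":[[0.1,0.0,0],[0,0.0,0],[0,0.0,0],[0,0.0,0],[0,0,0],[0,0,0],[0,0,0],[0,0,0]],"delta_rot":[[0,0,0],[0,0,0],[0,0,0],[0,0,0],[0,0,0],[0,0,0],[0,0,0],[0,0,0]]}'
python3 -m crank '{"dp":[[0.1,0.0,0],[0,0.0,0],[0,0.0,0],[0,0.0,0],[0,0,0],[0,0,0],[0,0,0],[0,0,0]],"delta_rot":[[0,0,0],[0,0,0],[0,0,0],[0,0,0],[0,0,0],[0,0,0],[0,0,0],[0,0,0]]}'
python3 - <<'E'
from h import *
s=ctrl.get_state();print(s["torque"],s["joint_positions"].round(3))
E
```

```text
time: 24.75
position: [0.5547, 0.0401, 0.0827]
tool_rot: [2.224, 2.217, -0.003]
ft_force: [2.4, -5.4, 6.3]
grip_width: 0.198
time: 25.55
position: [0.5547, 0.0449, 0.0827]
tool_rot: [-2.221, -2.219, -0.002]
ft_force: [2.5, 1.5, 5.4]
grip_width: 0.2
[ 0.3278758  -0.63306539 -0.03369086] [-0.663  0.26   0.612  1.865 -0.172  1.069  1.586]
```

```bash

python3 -m crank '{"dp":[[0.1,0.0,0],[0,0.0,0],[0,0.0,0],[0,0.0,0],[0,0,0],[0,0,0],[0,0,0],[0,0,0]],"delta_rot":[[0,0,0],[0,0,0],[0,0,0],[0,0,0],[0,0,0],[0,0,0],[0,0,0],[0,0,0]]}'
python3 - <<'E'
from h import *
for n in ("scene","top"): cv2.imwrite(f"pics/{n}11.png",ctrl.get_image(n))
togo(.556,.0473,.082,89.9)
crop("pics/scene11.png",330,205,70,60,10,"pics/k11.png")
crop("pics/top11.png",250,100,120,90,6,"pics/k12.png")
E
```

```text
time: 26.35
position: [0.5547, 0.0461, 0.0827]
tool_rot: [-2.221, -2.219, -0.002]
ft_force: [1.7, 1.3, 5.4]
grip_width: 0.194
t 26.45 pos [0.5547 0.0462 0.0827] ang 89.95 z [-0.      0.0023 -1.    ] F [2.8 1.1 4.3] w 1.76
dp now-frame cm [0.11 0.13 0.07] dp target-frame cm [0.11 0.13 0.07] rot [-0.0001 -0.0023  0.0009]
```

View pics/k11.png

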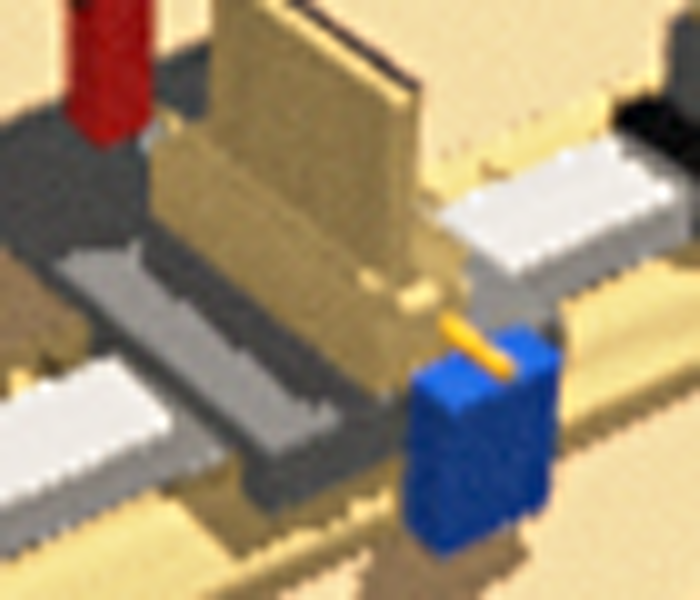

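View pics/k12.png

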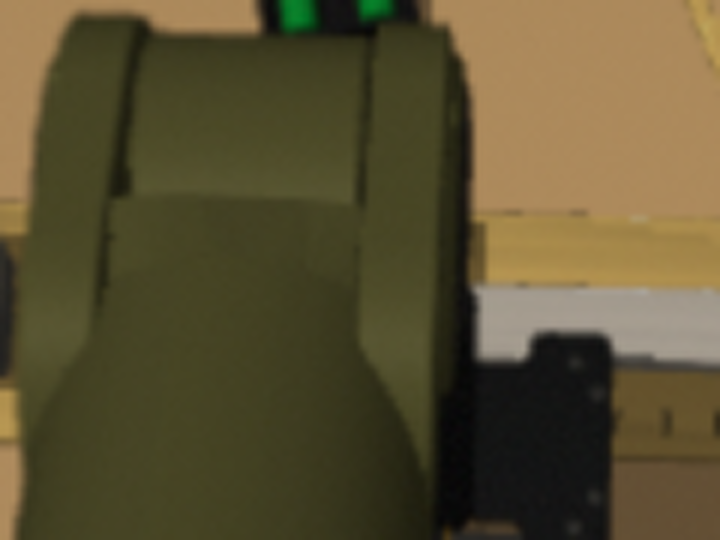

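```bash

python3 -m crank '{"dp":[[0.1,0.0,0],[0,0.0,0],[0,0.0,0],[0,0.0,0],[0,0,0],[0,0,0],[0,0,0],[0,0,0]],"delta_rot":[[0,0,0],[0,0,0],[0,0,0],[0,0,0],[0,0,0],[0,0,0],[0,0,0],[0,0,0]]}'
python3 -m crank '{"dp":[[0.1,0.0,0],[0,0.0,0],[0,0.0,0],[0,0.0,0],[0,0,0],[0,0,0],[0,0,0],[0,0,0]],"delta_rot":[[0,0,0],[0,0,0],[0,0,0],[0,0,0],[0,0,0],[0,0,0],[0,0,0],[0,0,0]]}'
python3 -m crank '{"dp":[[0.1,0.0,0],[0,0.0,0],[0,0.0,0],[0,0.0,0],[0,0,0],[0,0,0],[0,0,0],[0,0,0]],"delta_rot":[[0,0,0],[0,0,0],[0,0,0],[0,0,0],[0,0,0],[0,0,0],[0,0,0],[0,0,0]]}'
```

```text
time: 27.25
position: [0.5547, 0.0467, 0.0827]
tool_rot: [-2.222, -2.219, -0.002]
ft_force: [1.4, 1.1, 5.3]
grip_width: 0.201
time: 28.05
position: [0.5547, 0.0469, 0.0827]
tool_rot: [-2.223, -2.219, -0.001]
ft_force: [1.9, 0.2, 5.0]
grip_width: 0.202
time: 28.85
position: [0.5547, 0.047, 0.0827]
tool_rot: [-2.224, -2.219, 0.0]
ft_force: [2.1, -1.4, 6.7]
grip_width: 0.202
```

```bash

python3 -m crank '{"dp":[[0.1,0.0,0],[0,0.0,0],[0,0.0,0],[0,0.0,0],[0,0,0],[0,0,0],[0,0,0],[0,0,0]],"delta_rot":[[0,0,0],[0,0,0],[0,0,0],[0,0,0],[0,0,0],[0,0,0],[0,0,0],[0,0,0]]}'
python3 -m crank '{"dp":[[0.1,0.0,0],[0,0.0,0],[0,0.0,0],[0,0.0,0],[0,0,0],[0,0,0],[0,0,0],[0,0,0]],"delta_rot":[[0,0,0],[0,0,0],[0,0,0],[0,0,0],[0,0,0],[0,0,0],[0,0,0],[0,0,0]]}'
python3 -m crank '{"dp":[[-0.1,0.0,0],[-0.1,0.0,0],[0,0.0,0],[0,0.0,0],[0,0,0],[0,0,0],[0,0,0],[0,0,0]],"delta_rot":[[0,0,0],[0,0,0],[0,0,0],[0,0,0],[0,0,0],[0,0,0],[0,0,0],[0,0,0]]}'
python3 -m crank '{"dp":[[-0.1,0.0,0],[-0.1,0.0,0],[0,0.0,0],[0,0.0,0],[0,0,0],[0,0,0],[0,0,0],[0,0,0]],"delta_rot":[[0,0,0],[0,0,0],[0,0,0],[0,0,0],[0,0,0],[0,0,0],[0,0,0],[0,0,0]]}'
```

```text
time: 29.65
position: [0.5547, 0.0471, 0.0827]
tool_rot: [2.224, 2.218, -0.001]
ft_force: [2.2, -2.8, 6.0]
grip_width: 0.202
time: 30.45
position: [0.5547, 0.0473, 0.0827]
tool_rot: [2.224, 2.217, -0.003]
ft_force: [2.1, -4.6, 7.2]
grip_width: 0.197
time: 31.25
position: [0.5547, 0.0471, 0.0827]
tool_rot: [-2.224, -2.219, 0.0]
ft_force: [2.1, -1.2, 6.2]
grip_width: 0.203
time: 32.05
position: [0.5547, 0.0468, 0.0827]
tool_rot: [-2.222, -2.219, -0.002]
ft_force: [2.9, 1.1, 4.9]
grip_width: 0.201
```

```bash

python3 -m crank '{"dp":[[0.08,0.0,0],[0,0.0,0],[0,0.0,0],[0,0.0,0],[0,0,0],[0,0,0],[0,0,0],[0,0,0]],"delta_rot":[[0,0,0],[0,0,0],[0,0,0],[0,0,0],[0,0,0],[0,0,0],[0,0,0],[0,0,0]]}'
python3 - <<'E'
from h import *
for n in ("scene","top"): cv2.imwrite(f"pics/{n}13.png",ctrl.get_image(n))
togo(.556,.0473,.082,89.9)
pc=[.6355,.047,-.002]
seg=box(pc,-.035,.035,-.004,.004,.04,.115)+[(T(pc,(.045,0,.04)),T(pc,(.07,0,.04)))]+box(pc,-.1,.045,-.045,.045,.04,.04)
draw("scene","pics/scene13.png",seg,310,175,100,85,8,"pics/k13.png")
crop("pics/scene13.png",260,120,180,140,4.4,"pics/k14.png")
E
```

```text
time: 32.85
position: [0.5547, 0.0469, 0.0827]
tool_rot: [-2.223, -2.219, -0.001]
ft_force: [2.9, 0.1, 4.8]
grip_width: 0.194
t 32.95 pos [0.5547 0.0469 0.0827] ang 89.91 z [-1.0e-04  1.1e-03 -1.0e+00] F [1.9 0.4 5.8] w 1.75
dp now-frame cm [0.04 0.13 0.07] dp target-frame cm [0.04 0.13 0.07] rot [-0.0001 -0.0011  0.0002]
```

View pics/k13.png

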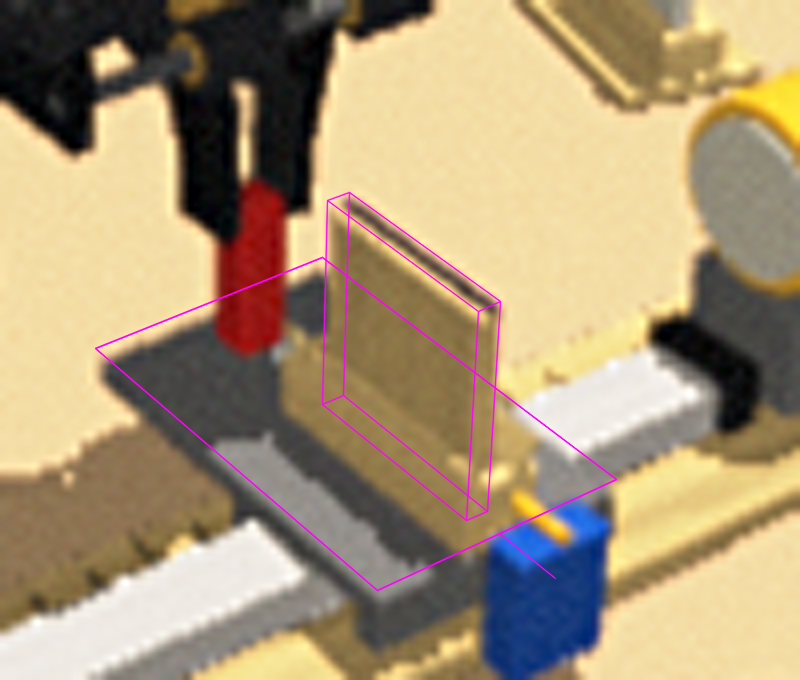

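View pics/k14.png

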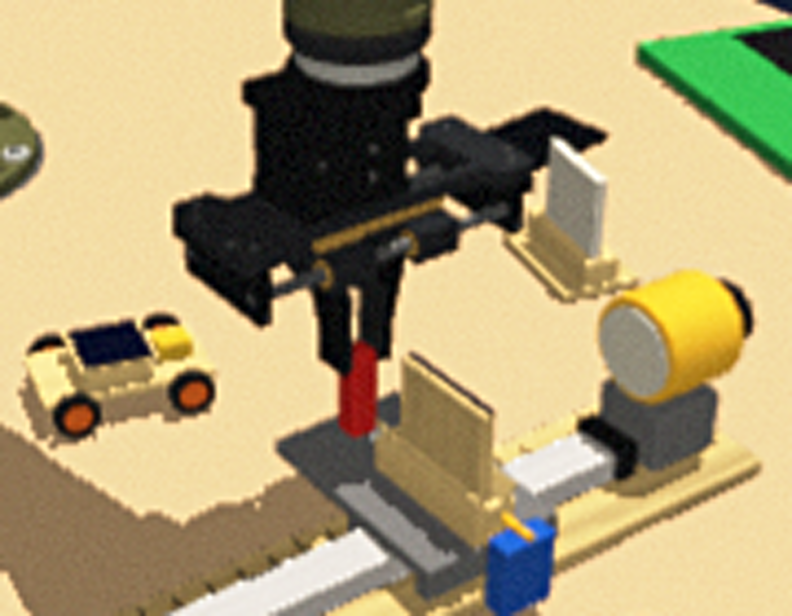

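View pics/top13.png

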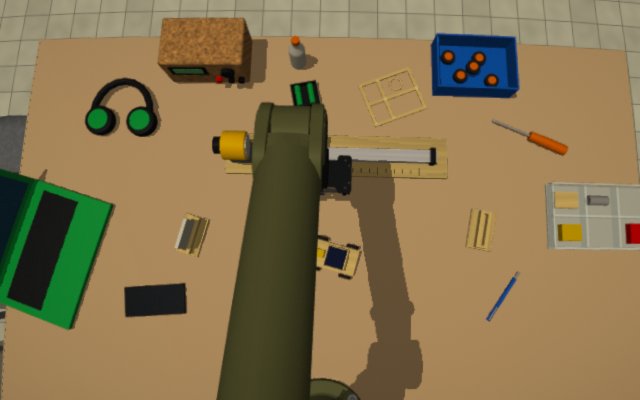

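```bash
python3 -c "
from bench import ctrl
print(ctrl.close_job())"
```

```text
the job is handed in; nothing more can be done
None
```

I put the panel in the carriage slot with its cells towards the lamp and let it go. I then slid the carriage by its red handle over the first bump into the notch. I handed the job in at about 33 s, still gripping the handle at 30 N.

**Panel:** it stopped at the expected floor height (tool height 0.1043 m) and did not sink further under 13.9 N of downward push. The pictures after release show it upright between the lips, dark side to the lamp.

**Notch:**
- **Position:** the handle rests at y = 0.0469 m. From the first pictures I had predicted about 0.0473 m for the mark at the pointer.
- **Force check:** pushing forward gave about -4.6 N at 0.0473 m, and easing back gave +1.1 N at 0.0468 m. At rest it was about 0.1 to 0.4 N, so the carriage sits in the well, short of the far bump.

**White plate and car:** both look where they were in the last pictures. The arm partly hides the car from above, but the scene camera shows it clearly.

**What disagreed or could not be checked:**
- The first bump let go between 13.7 N and the next push, above the 5 to 8 N plus friction I was told to expect.
- I could not see the red mark against the yellow pointer at the end. The clip hides it in one view and the arm in the other, so the centring rests on the force readings and the earlier position estimate.
- The scene camera read about 3 to 4 mm off the tool's own position, so I relied on the top camera and on differences within one picture.

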